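# Put the rolling pin away in its stand

### The job

Put the small rolling pin away: lift it off the pastry board and lower it gently into the wooden stand so that both red handles settle in the V-shaped notches, and let go only once it is resting there - do not drop it. Then swing the stand's hinged keeper over the pin and press it fully down. Leave the teal mug, brown jug, coffee jar and amber glass where they stand.

Things in the scene. Friction and masses are not known exactly. Their poses are not given: they have to be found in the camera images.
- pin_center (a point): Centre of the rolling pin, which lies on the pastry board: wooden barrel 46 mm in diameter and 128 mm long with a red handle at each end (20 mm in diameter, 36 mm long), 200 mm overall, 0.25 kg give or take. Its x axis runs along the pin (both ends are alike); y and z turn with it as it rolls. The pin can roll.
- board: Fixed pale wooden pastry board 170 x 250 x 14 mm under the pin, origin at the centre of its underside. Board and stand may stand either way round (left or right).
- stand: Fixed dark wooden stand, origin at the centre of its underside: base 125 x 190 x 14 mm and two upright cheeks 14 mm thick at y = -77 and +77 mm, each with a 90-degree V notch, about 60 mm wide at its mouth, for one handle. x points to its back (roughly the robot's left), y from notch to notch, z up. The keeper's hinge axis is parallel to y at x = +45 mm, z = +92 mm.
- stand_seat (a point): Where the pin's centre is when it lies home in the stand: 72 mm above the stand's underside. Axes as the stand's: the pin then lies along y (either way round), x points to the stand's back, z up. Notch tops are about 18 mm above this point; the barrel goes between the cheeks with 6 mm of play at each end.
- keeper (a joint): Angle of the keeper (rad): 0 is fully down, lying level over the handles; it grows as the keeper swings up and back; about 1.57 is upright, the stop is at 2.5. It starts open, leaning back, and a stiff hinge keeps it where it is left; pushing it takes about 1 to 2 N at the bar. It moves freely past the pin only if the pin lies home.
- keeper_bar (a point): Middle of the keeper's cross bar: pale round wooden bar 13 mm in diameter and 176 mm long, parallel to the stand's y axis, carried by two thin brass arms (at y = -77 and +77 mm) 110 mm from the hinge axis. When fully down it lies in front of the pin at x = -65 mm, z = +20 mm from stand_seat.
- mug_center (a point): Bystander: teal mug 68 x 99 x 73 mm; this point half-way up.
- jug_center (a point): Bystander: brown jug with handle 62 x 90 x 93 mm; this point half-way up.
- jar_center (a point): Bystander: coffee jar with wooden lid, 66 mm in diameter, 106 mm high; this point half-way up.
- beaker_center (a point): Bystander: amber glass 64 mm in diameter, 110 mm high; this point half-way up.
Things that resemble listed ones, but are neither listed nor needed, are in the scene too. Of the things that look like the part that bears pin_center, the larger one is meant.

How it is judged (in metres and radians):
On the way:
1. the pin lies still in both notches, let go, while the keeper is still open (x of pin_center in the frame of stand_seat between -0.006 and 0.006 m and y of pin_center in the frame of stand_seat between -0.012 and 0.012 m and z of pin_center in the frame of stand_seat between -0.006 and 0.006 m and angle between the x axis of pin_center and the y axis of stand_seat, either way round below 0.07 rad and contact force between the fingers and pin below 0.1 N and linear speed of pin below 0.03 m/s and value of joint keeper above 1.2 rad), for 0.2 s.
At the end, for the whole second after the job is handed in: The pin lies at rest and released with both handles in the notches (centre within 6 mm across and in height and 12 mm along of its home, axis within 0.07 rad), and the keeper is down over it (joint below 0.1 rad) (x of pin_center in the frame of stand_seat between -0.006 and 0.006 m and y of pin_center in the frame of stand_seat between -0.012 and 0.012 m and z of pin_center in the frame of stand_seat between -0.006 and 0.006 m and angle between the x axis of pin_center and the y axis of stand_seat, either way round below 0.07 rad and contact force between the fingers and pin below 0.1 N and linear speed of pin below 0.03 m/s and value of joint keeper below 0.1 rad); the robot touches nothing.
It fails at once if the pin is dropped or sent rolling: it moves faster than 0.35 m/s with no finger on it (contact force between the fingers and pin below 0.1 N and linear speed of pin above 0.35 m/s).
It fails at once if the mug is pushed more than 30 mm or tipped (distance of mug_center from where it was at the start of the episode above 0.03 m or angle between mug_center's own z axis and vertical above 0.4 rad).
It fails at once if the jug is pushed more than 30 mm or tipped (distance of jug_center from where it was at the start of the episode above 0.03 m or angle between jug_center's own z axis and vertical above 0.4 rad).
It fails at once if the coffee jar is pushed more than 30 mm or tipped (distance of jar_center from where it was at the start of the episode above 0.03 m or angle between jar_center's own z axis and vertical above 0.4 rad).
It fails at once if the amber glass is pushed more than 30 mm or tipped (distance of beaker_center from where it was at the start of the episode above 0.03 m or angle between beaker_center's own z axis and vertical above 0.4 rad).
It also fails if it takes over 64 s, if anything falls off the work surface, if the arm or the gripper's body presses on something with over 40 N, if the wrist force passes 120 N, or if a joint passes its speed limit or range.

### The arm

A 6-joint arm with a two-finger parallel gripper is mounted at the origin on a cart in front of the work surface, level with it; the furniture and walls round the work are solid. World frame = base frame: x ahead of the robot, y to its left, z up, the work surface at z = 0. Lengths are in mm, angles in rad, forces in N, time in s.
With the tool pointing down it reaches from about 350 to 975 mm from the base axis. Payload 7.1 kg.
Tool frame: the origin (TCP) lies on the front face of the gripper's body, between the roots of the fingers; the fingertips stand 80 mm ahead of it and the grasp point (between the pads) lies 61 mm ahead of it; z points along the fingers, y is the line along which they close (so a half turn about z gives the same grasp; the last joint's range is limited). The gripper opens to 88 mm and grips with 3 to 60 N. Pads are 20 mm wide; open, the fingers measure 115 mm over their backs; the gripper's body (75 mm by 178 mm) begins 61 mm behind the grasp point.
Start: joints at [-1.301, 0.423, 1.63, -0, 1.089, -0.019], TCP at [178.02, -599.095, 302.675] pointing down, gripper open.
Joint ranges: [-3, 3], [-0.9, 2.11], [0.09, 2.58], [-1.31, 4.45], [0.11, 2.69], [-2.54, 2.54]. Speed limits (rad/s): [2.39, 2.39, 3.01, 3.14, 3.14, 3.14].

### API

Orientations are given as a rotation vector (axis times angle).
In Python, from workcell import readout, vision, close_job gives the robot as it stands.
- The arm moves only by the tool servo_tool, never from a script. Its argument "plan" is a list that holds one entry, the list of rows, each a list of 7 numbers: the gripper command: -1 is fully open, 1 is shut, values between are in proportion, then the shift along the world's x, y, z in units of 40 mm (1.0 is 40 mm), then the turn, a rotation vector about the world's x, y, z in units of 5 degrees (1.0 is 5 degrees). A call has 1 to 5 rows; each row shifts and turns the commanded pose from where the row before left it; what a row does not reach is not made up. A row lasts 1/12 s, in which the tool goes at most 41.7 mm and 7.16 degrees, less where a joint would pass 70% of its speed; a pose out of reach is approached as far as the arm can. A call is refused whole if a number of a shift passes 1 or a number of a turn 1, either way. A call with a gripper value outside its range is refused whole. The fingers move at their own pace and stop on an object; the grip force is fixed at half the most. Time passes only in rows, so rows that do not move let the fingers close. It gives the time, the measured TCP pose, the force, the opening and the grip force at its end, in the units of the state.
- readout.get_obs(): the state, without advancing time (a new reading comes with each control period).
- vision.get_image(name): name is "scene" or "top"; returns the picture (420x560x3 uint8, red, green, blue); there is no depth.
- vision.camera_params(name): a dict with "fx", "fy", "cx", "cy" (pixels), "D" ([k1, k2, p1, p2, k3] as OpenCV has them; the pictures are not rectified), "rvec" (rotation vector, rad) and "tvec" (3), from world to camera coordinates, as OpenCV has them. Camera axes: x right, y down, z forward; pixel columns grow to the right and rows downward; lengths in mm; the calibration is good to about 2 mm. A picture is of the moment at which its call begins. camera_params takes no time and is no camera call.
- close_job(): hands the job in; it is judged then, once.
The state is a dict: "t": time; "qpos": joint angles; "qvel": joint speeds; "joint_torque": joint torques, N m; "ee_pos": TCP position; "orientation": TCP orientation; "ft_force": force on the tool from outside, world axes, zero at the start; "moment": the same for the moment, N m; "width": finger opening in mm; "grasp_force": force on a finger pad.
Only numpy, scipy, OpenCV 4.12 (cv2) and the standard library are available. Lean on these libraries where they do the work, as an engineer would, in place of code of your own. Each camera call takes 0.05 s, during which the arm holds its last target. There are 200 camera calls.

## Working session

There is one attempt and no reset: what is moved stays moved. The work goes in short steps, Python scripts to look and compute and a tool call to move; the robot and the scene stay as the last step left them, time stands still between calls to the robot, and variables do not carry over. Pictures are saved under pics/ and viewed, at most 10 in all, crops included, and the job is handed in when it is done.

Besides the shell and the picture viewer there is one more tool, called after ">>>" by a JSON object that holds its "fn" and its "kwargs", one argument or row to a line. servo_tool: Moves the arm, as the interface text tells. Its arguments: {"type":"object","properties":{"plan":{"type":"array"}},"required":["plan"]}

```bash
mkdir -p pics
python3 - <<'E'
from workcell import readout, vision
import cv2
for n in("scene","top"):
    cv2.imwrite(f"pics/{n}0.png",vision.get_image(n)[:,:,::-1]); print(n,vision.camera_params(n))
print(readout.get_obs())
E
```

```text
scene {'fx': 520.624021128149, 'fy': 520.624021128149, 'cx': 278.2632235670257, 'cy': 205.4033049750916, 'D': array([0.0362143, 0.       , 0.       , 0.       , 0.       ]), 'rvec': array([ 0.68756268, -2.66988117,  1.03565969]), 'tvec': array([ 524.69251055,  166.38129128, 1899.38289172])}
top {'fx': 390.9581013682036, 'fy': 390.9581013682036, 'cx': 280.4705211772977, 'cy': 214.0048542669435, 'D': array([-0.02423332,  0.        ,  0.        ,  0.        ,  0.        ]), 'rvec': array([ 2.132985  , -2.19479043,  0.14049748]), 'tvec': array([ 148.33401396,  571.98651406, 1465.71584213])}
{'t': 0.1, 'qpos': array([-1.30098520e+00,  4.23763718e-01,  1.63062431e+00, -3.34746371e-06,
        1.08855871e+00, -1.90015187e-02]), 'qvel': array([-8.14847213e-05, -1.78672930e-03, -1.57872194e-03,  8.68691418e-04,
        1.81241778e-03,  4.34820667e-05]), 'joint_torque': array([-2.44644179e-04, -5.45612955e+01, -2.74324912e+01,  6.45457115e-02,
        1.88204111e-02, -3.19254161e-05]), 'ee_pos': array([ 177.92751447, -598.72955561,  301.9755623 ]), 'orientation': array([-3.10756397e+00, -4.51899887e-01,  2.70540474e-04]), 'ft_force': array([0.2416294 , 1.42187483, 0.04689212]), 'moment': array([-0.01371552, -0.05561433, -0.00438579]), 'grasp_force': 0.0, 'width': 88.03580183878783}
```

View pics/scene0.png

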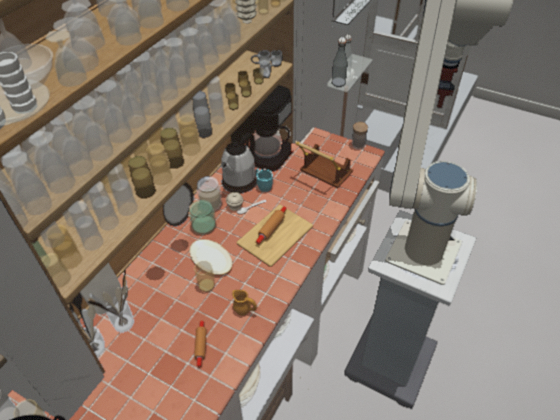

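View pics/top0.png

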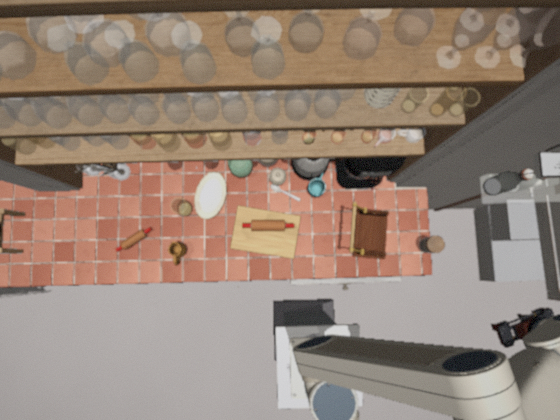

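Two pins show up. One lies on the board at top (268,225), scene (271,225). The other is smaller and lies on the tiles at top (134,239), scene (201,343). The one on the board fits, being both on the pastry board and larger. An enlarged crop will confirm it.

Run:
```python
import cv2,numpy as np
a=cv2.imread("pics/top0.png")[175:275,225:385]; b=cv2.imread("pics/scene0.png")[120:270,230:390]
a=cv2.resize(a,None,fx=5,fy=5,interpolation=cv2.INTER_CUBIC); b=cv2.resize(b,None,fx=4,fy=4,interpolation=cv2.INTER_CUBIC)
cv2.imwrite("pics/crop_top.png",a);cv2.imwrite("pics/crop_scene.png",b)
```

```text
(no output)
```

View pics/crop_top.png

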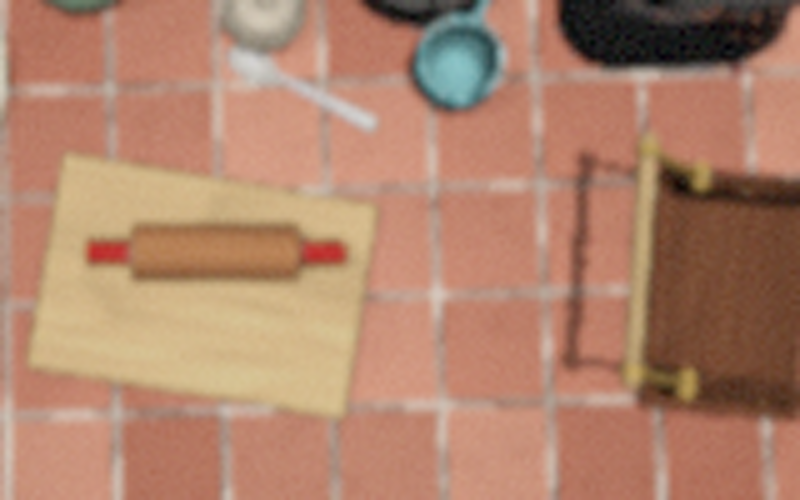

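View pics/crop_scene.png

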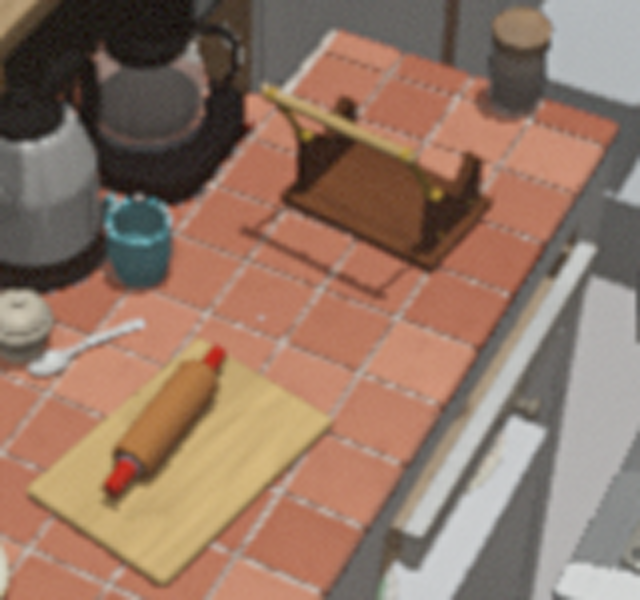

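```bash
cat > h.py <<'E'
import numpy as np,cv2
from workcell import readout,vision
from scipy.optimize import least_squares
P={n:vision.camera_params(n) for n in("scene","top")}
def K(p): return np.array([[p["fx"],0,p["cx"]],[0,p["fy"],p["cy"]],[0,0,1]])
def proj(n,X):
    p=P[n]; return cv2.projectPoints(np.float64(X).reshape(-1,1,3),p["rvec"],p["tvec"],K(p),p["D"])[0].reshape(-1,2)
def onplane(n,uv,z):
    p=P[n]; d=cv2.undistortPoints(np.float64(uv).reshape(-1,1,2),K(p),p["D"]).reshape(-1,2)
    R=cv2.Rodrigues(p["rvec"])[0]; c=-R.T@p["tvec"]; r=np.c_[d,np.ones(len(d))]@R
    return c+r*((z-c[2])/r[:,2])[:,None]
def stand(q,X):
    x,y,w=q[:3]; c,s=np.cos(w),np.sin(w); return np.float64(X)@np.array([[c,-s,0],[s,c,0],[0,0,1]]).T+[x,y,0]
def bar(a,y): return [45-110*np.cos(a),y,92+110*np.sin(a)]
E
cat > fit.py <<'E'
from h import *
ct=lambda u:[(u[0]+.5)/5-.5+225,(u[1]+.5)/5-.5+175]
cs=lambda u:[(u[0]+.5)/4-.5+230,(u[1]+.5)/4-.5+120]
for z in(37,): 
    e=onplane("top",[ct((87,253)),ct((347,252))],z); print("pin top",e.round(1),e.mean(0).round(1),np.linalg.norm(e[0]-e[1]))
    e=onplane("scene",[cs((116,480)),cs((216,355))],z); print("pin scene",e.round(1),e.mean(0).round(1))
obs=[("top",ct((650,143)),"b",-88),("top",ct((633,382)),"b",88),("scene",cs((266,90)),"b",-88),("scene",cs((412,157)),"b",88),
 ("scene",cs((285,202)),[62.5,-95,7],0),("scene",cs((432,268)),[62.5,95,5],0),("scene",cs((490,205)),[-62.5,95,10],0)]
def res(q):
    r=[]
    for n,uv,t,y in obs: r.append(proj(n,stand(q,[bar(q[3],y) if t=="b" else t]))[0]-uv)
    return np.ravel(r)
e=onplane("top",[(370,233)],20)[0]; print(e)
s=least_squares(res,[e[0],e[1],np.pi/2,2.],x_scale=[10,10,.1,.1]); q=s.x; print(q,s.fun.reshape(-1,2).round(2)); np.save("q.npy",q)
out=[]
for n,(r0,r1,c0,c1) in(("top",(195,270,325,400)),("scene",(130,200,285,360))):
    k=5.3; im=cv2.resize(cv2.imread(f"pics/{n}0.png")[r0:r1,c0:c1],(400,400 if n=="top" else 373),interpolation=cv2.INTER_CUBIC)
    f=400/75
    def D(X,col,cl=True):
        cv2.polylines(im,[np.int32(np.round(((proj(n,stand(q,X))-[c0,r0]+.5)*f-.5)*8))],cl,col,1,cv2.LINE_AA,3)
    for z,c in((0,(255,255,0)),(14,(0,255,0))): D([[62.5,-95,z],[62.5,95,z],[-62.5,95,z],[-62.5,-95,z]],c)
    D([bar(q[3],-88),bar(q[3],88)],(255,0,0)); D([[45,-77,92],[45,77,92]],(255,0,255)); D([[0,-110,72],[0,110,72]],(0,255,255))
    for y in(-77,77): D([[-30,y,90],[0,y,60],[30,y,90]],(0,255,255),False)
    out.append(cv2.copyMakeBorder(im,0,400-im.shape[0],0,0,0))
cv2.imwrite("pics/ov1.png",np.hstack(out))
E
python3 fit.py
```

```text
pin top [[536.8 279.8  37. ]
 [531.9  81.6  37. ]] [534.3 180.7  37. ] 198.2744231016749
pin scene [[534.9 264.2  37. ]
 [529.   85.8  37. ]] [531.9 175.   37. ]
[ 494.11165272 -211.58588793   20.        ]
[ 491.55527858 -215.93830163    1.44034051    2.11881097] [[ 0.49 -1.15]
 [-0.17  1.82]
 [-0.82 -0.27]
 [ 0.74  0.77]
 [-1.86 -1.33]
 [-0.34  1.36]
 [ 1.29 -1.01]]
```

View pics/ov1.png

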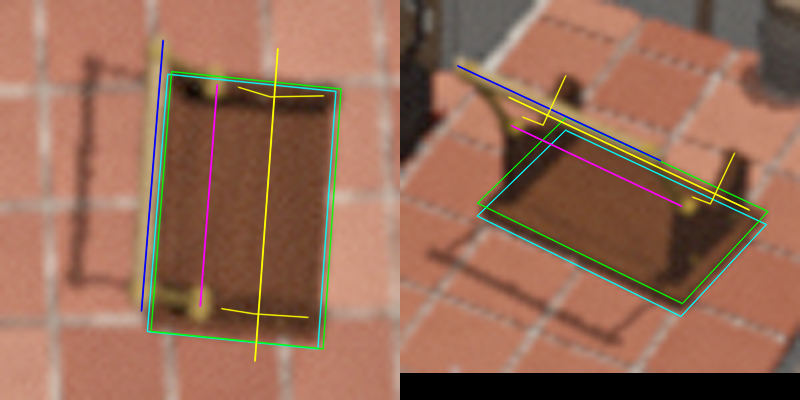

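The crop confirms the larger red-handled pin on the board. The stand lies at top (370,233) with its keeper leaning left. My corner picks are rough, so I'll refine them with averaged frames rectified into the stand frame.

```bash
cat > rect.py <<'E'
from h import *
q=np.load("q.npy")
I={n:np.mean([vision.get_image(n).astype(np.float32) for _ in range(8)],0)[:,:,::-1] for n in P}
for n in I: np.save(n+"_avg.npy",I[n])
def rect(n,q,z,s=1.5,hx=100,hy=133):
    ys,xs=np.meshgrid(np.arange(-hy,hy,1/s),np.arange(hx,-hx,-1/s))
    uv=proj(n,stand(q,np.c_[xs.ravel(),ys.ravel(),0*ys.ravel()+z])).astype(np.float32)
    return cv2.remap(I[n],uv[:,0].reshape(xs.shape),uv[:,1].reshape(xs.shape),cv2.INTER_CUBIC).clip(0,255)
T=[]
for n in("top","scene"):
    r=[]
    for z in(14,92):
        im=np.ascontiguousarray(rect(n,q,z)*1.3).clip(0,255).astype(np.uint8)
        for y in(-95,-77,0,77,95): x=int((y+133)*1.5); cv2.line(im,(x,0),(x,8),(255,255,0),1); cv2.line(im,(x,290),(x,298),(255,255,0),1)
        for x in(-62.5,0,45,62.5): v=int((100-x)*1.5); cv2.line(im,(0,v),(8,v),(255,255,0),1);cv2.line(im,(390,v),(398,v),(255,255,0),1)
        cv2.putText(im,f"{n} {z}",(150,295),0,.5,(255,255,255),1); r.append(im)
    T.append(np.hstack(r))
cv2.imwrite("pics/rect1.png",np.vstack(T))
# pin by red handles
for n,(r0,r1,c0,c1) in(("top",(205,245,235,300)),("scene",(195,255,245,300))):
    c=I[n][r0:r1,c0:c1]; m=(c[...,2]>110)&(c[...,1]<60)&(c[...,0]<60)
    nl,lab,st,ce=cv2.connectedComponentsWithStats(m.astype(np.uint8))
    for i in range(1,nl):
        if st[i,4]>4:
            uv=ce[i]+[c0,r0]; print(n,st[i,4],uv,onplane(n,[uv],37)[0].round(1))
for n in P:
    R=cv2.Rodrigues(P[n]["rvec"])[0]; print(n,(-R.T@P[n]["tvec"]).round())
E
python3 rect.py
```

```text
top 16 [245.6875 225.125 ] [536.6 265.8  37. ]
top 13 [289.53846154 225.38461538] [530.9  98.7  37. ]
scene 12 [283.5 209. ] [527.8  88.9  37. ]
scene 33 [259.84848485 238.81818182] [532.9 258.9  37. ]
scene [-129. 1261. 1518.]
top [ 397.  149. 1522.]
```

View pics/rect1.png

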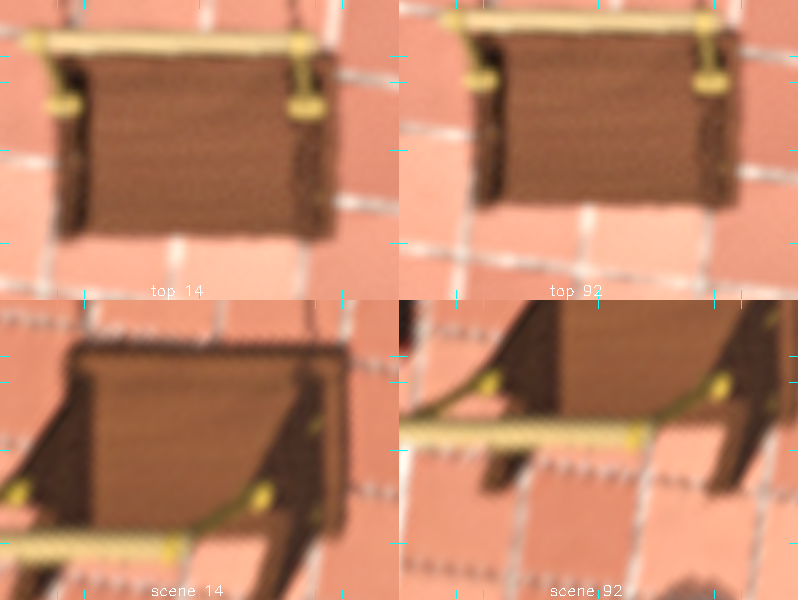

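The rectified views show the hinge knobs at 154 mm spacing. The fitted stand pose is good to a few mm, with a yaw correction of about +0.012. Pin centre is about (533,179), with its axis about 0.032 rad off world y. I'm moving to hover over the pin.

>>> {"fn": "servo_tool", "kwargs": {
  "plan": [
    [[-1,0.4,0.88,0,0,0,0.65],[-1,0.4,0.88,0,0,0,0.65],[-1,0.4,0.88,0,0,0,0.65],[-1,0.4,0.88,0,0,0,0.65],[-1,0.4,0.88,0,0,0,0.65]]
  ]
}}

```text
t: 1.32
ee_pos: [258.3, -421.5, 302.7]
orientation: [3.013, 0.89, 0.0]
ft_force: [1.1, 0.2, 0.1]
width: 87.8
grasp_force: 0.0
```

>>> {"fn": "servo_tool", "kwargs": {
  "plan": [
    [[-1,0.4,0.88,0,0,0,0.65],[-1,0.4,0.88,0,0,0,0.65],[-1,0.4,0.88,0,0,0,0.65],[-1,0.4,0.88,0,0,0,0.65],[-1,0.4,0.88,0,0,0,0.65]]
  ]
}}

```text
t: 1.73
ee_pos: [338.4, -245.5, 303.0]
orientation: [2.856, 1.307, 0.001]
ft_force: [0.6, -0.3, -0.2]
width: 87.7
grasp_force: 0.0
```

>>> {"fn": "servo_tool", "kwargs": {
  "plan": [
    [[-1,0.4,0.88,0,0,0,0.65],[-1,0.4,0.88,0,0,0,0.65],[-1,0.4,0.88,0,0,0,0.65],[-1,0.4,0.88,0,0,0,0.65],[-1,0.4,0.88,0,0,0,0.65]]
  ]
}}

```text
t: 2.15
ee_pos: [418.5, -69.2, 303.1]
orientation: [2.642, 1.698, 0.001]
ft_force: [-0.4, -0.4, 0.4]
width: 87.6
grasp_force: 0.0
```

>>> {"fn": "servo_tool", "kwargs": {
  "plan": [
    [[-1,0.4,0.88,0,0,0,0.65],[-1,0.4,0.88,0,0,0,0.65],[-1,0.4,0.88,0,0,0,0.65],[-1,0.4,0.88,0,0,0,0.65],[-1,0.4,0.88,0,0,0,0.65]]
  ]
}}

```text
t: 2.57
ee_pos: [498.5, 107.0, 302.9]
orientation: [2.376, 2.055, 0.001]
ft_force: [0.4, -1.0, -0.1]
width: 87.7
grasp_force: 0.0
```

>>> {"fn": "servo_tool", "kwargs": {
  "plan": [
    [[-1,0.43,0.91,0,0,0,0.65],[-1,0.43,0.91,0,0,0,0.65],[-1,0,0,-0.8,0,0,0],[-1,0,0,-0.8,0,0,0],[-1,0,0,-0.8,0,0,0]]
  ]
}}

```text
t: 2.98
ee_pos: [532.8, 178.8, 206.0]
orientation: [2.256, 2.185, 0.003]
ft_force: [-0.7, -0.4, 0.0]
width: 87.8
grasp_force: 0.0
```

>>> {"fn": "servo_tool", "kwargs": {
  "plan": [
    [[-1,0,0,-0.8,0,0,0],[-1,0,0,-0.8,0,0,0],[-1,0,0,-0.5,0,0,0],[-1,0,0,-0.3,0,0,0],[-1,0,0,-0.2,0,0,0]]
  ]
}}

```text
t: 3.4
ee_pos: [532.0, 177.6, 101.2]
orientation: [-2.258, -2.183, 0.003]
ft_force: [0.6, 0.6, 0.1]
width: 87.8
grasp_force: 0.0
```

>>> {"fn": "servo_tool", "kwargs": {
  "plan": [
    [[-1,0,0,0,0,0,0],[-1,0,0,0,0,0,0]]
  ]
}}

```text
t: 3.57
ee_pos: [532.9, 177.8, 103.3]
orientation: [2.259, 2.183, 0.001]
ft_force: [0.6, 0.2, 0.4]
width: 88.1
grasp_force: 0.0
```

Run:
```python
from h import *
o=[]
for n,(r0,r1,c0,c1) in(("top",(185,265,225,325)),("scene",(180,260,225,325))):
    o.append(cv2.resize(vision.get_image(n)[r0:r1,c0:c1,::-1],(400,320),interpolation=cv2.INTER_CUBIC))
cv2.imwrite("pics/g1.png",np.hstack(o))
```

```text
(no output)
```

View pics/g1.png

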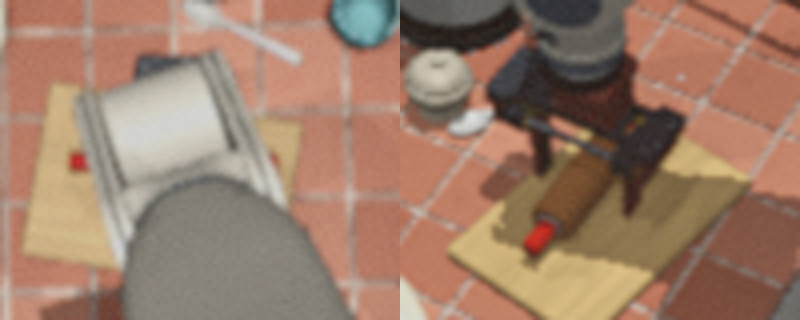

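The fingers straddle the barrel, visible at about (575,185) in the right panel. I'll close gradually.

>>> {"fn": "servo_tool", "kwargs": {
  "plan": [
    [[-0.7,0,0,-0.08,0,0,0],[-0.5,0,0,0,0,0,0],[-0.3,0,0,0,0,0,0],[-0.2,0,0,0,0,0,0],[-0.1,0,0,0,0,0,0]]
  ]
}}

```text
t: 4.08
ee_pos: [532.5, 177.7, 99.7]
orientation: [2.259, 2.183, 0.001]
ft_force: [0.2, 0.3, 0.1]
width: 57.8
grasp_force: 0.0
```

>>> {"fn": "servo_tool", "kwargs": {
  "plan": [
    [[0,0,0,0,0,0,0],[0.2,0,0,0,0,0,0],[1,0,0,0,0,0,0],[1,0,0,0,0,0,0],[1,0,0,0,0,0,0]]
  ]
}}

```text
t: 4.5
ee_pos: [532.9, 177.8, 99.7]
orientation: [2.259, 2.183, 0.002]
ft_force: [1.5, 1.2, 2.1]
width: 45.4
grasp_force: 30.0
```

>>> {"fn": "servo_tool", "kwargs": {
  "plan": [
    [[1,0,0,0.2,0,0,0],[1,0,0,0.3,0,0,0],[1,0,0,0.5,0,0,0],[1,0,0,0.7,0,0,0],[1,0,0,0.7,0,0,0]]
  ]
}}

```text
t: 4.92
ee_pos: [531.4, 177.4, 196.5]
orientation: [-2.258, -2.182, 0.004]
ft_force: [1.8, -1.1, -1.2]
width: 45.5
grasp_force: 30.0
```

>>> {"fn": "servo_tool", "kwargs": {
  "plan": [
    [[1,0,0,0.8,0,0,-0.5],[1,0,0,0.8,0,0,-1],[1,0,0,0.8,0,0,-1],[1,0,-0.2,0.7,0,0,-1],[1,0,-0.4,0.3,0,0,-1]]
  ]
}}

```text
t: 5.33
ee_pos: [533.0, 154.8, 336.5]
orientation: [2.643, 1.696, 0.009]
ft_force: [1.2, 0.4, -2.1]
width: 45.3
grasp_force: 30.0
```

>>> {"fn": "servo_tool", "kwargs": {
  "plan": [
    [[1,-0.07,-0.66,0,0,0,-1],[1,-0.07,-0.66,0,0,0,-1],[1,-0.07,-0.66,0,0,0,-1],[1,-0.07,-0.66,0,0,0,-1],[1,-0.07,-0.66,0,0,0,-1]]
  ]
}}

```text
t: 5.75
ee_pos: [517.2, 20.6, 332.2]
orientation: [-2.949, -1.083, 0.001]
ft_force: [1.2, 0.1, -2.7]
width: 45.8
grasp_force: 30.0
```

>>> {"fn": "servo_tool", "kwargs": {
  "plan": [
    [[1,-0.07,-0.66,0,0,0,-1],[1,-0.07,-0.66,0,0,0,-1],[1,-0.07,-0.66,0,0,0,-1],[1,-0.07,-0.66,0,0,0,-1],[1,-0.07,-0.66,0,0,0,-1]]
  ]
}}

```text
t: 6.17
ee_pos: [503.3, -111.3, 332.2]
orientation: [-3.113, -0.418, 0.001]
ft_force: [1.3, -0.0, -2.1]
width: 46.0
grasp_force: 30.0
```

>>> {"fn": "servo_tool", "kwargs": {
  "plan": [
    [[1,-0.07,-0.66,0,0,0,-1],[1,-0.07,-0.66,0,0,0,-1],[1,-0.07,-0.66,0,0,0,-1],[1,-0.07,-0.5,0,0,0,-1],[1,0,-0.2,0,0,0,-0.5]]
  ]
}}

```text
t: 6.58
ee_pos: [492.0, -219.5, 332.1]
orientation: [3.135, -0.2, -0.001]
ft_force: [0.8, 1.1, -2.1]
width: 45.8
grasp_force: 30.0
```

>>> {"fn": "servo_tool", "kwargs": {
  "plan": [
    [[1,0,-0.02,0,0.86,-0.1,0],[1,-0.02,-0.1,-0.02,0.86,-0.1,0],[1,-0.02,-0.1,-0.02,0.86,-0.1,0],[1,-0.01,-0.1,-0.02,0.86,-0.1,0],[1,0,0,0,0,0,0]]
  ]
}}

```text
t: 7.0
ee_pos: [490.4, -231.4, 329.1]
orientation: [-2.831, 0.175, -0.023]
ft_force: [0.1, -0.2, -1.6]
width: 46.0
grasp_force: 30.0
```

>>> {"fn": "servo_tool", "kwargs": {
  "plan": [
    [[1,0,0,-0.7,0,0,0],[1,0,0,-0.8,0,0,0],[1,0,0,-0.8,0,0,0],[1,0,0,-0.7,0,0,0],[1,0,0,0,0,0,0]]
  ]
}}

```text
t: 7.42
ee_pos: [488.5, -228.2, 204.9]
orientation: [-2.832, 0.172, -0.012]
ft_force: [-1.1, 0.5, -2.2]
width: 46.1
grasp_force: 30.0
```

```bash
cat > look.py <<'E'
from h import *
import sys
N=int(sys.argv[2]); o=[]
for n,(r0,r1,c0,c1) in(("top",(190,280,315,415)),("scene",(115,205,275,375))):
    im=np.mean([vision.get_image(n).astype(np.float32) for _ in range(N)],0)[r0:r1,c0:c1,::-1]
    o.append(cv2.resize(im*1.2,(400,360),interpolation=cv2.INTER_CUBIC).clip(0,255))
cv2.imwrite(f"pics/{sys.argv[1]}.png",np.hstack(o)); print(readout.get_obs()["ee_pos"],readout.get_obs()["orientation"])
from scipy.spatial.transform import Rotation as R
s=readout.get_obs(); r=R.from_rotvec(s["orientation"]).as_matrix(); g=s["ee_pos"]+61*r[:,2]; print("grasp",g,"pinaxis",r[:,0],"z",r[:,2])
for d in(-100,-64,64,100):
    p=g+d*r[:,0]; print(d,((proj("top",p)[0]-[315,190]+.5)*4-.5).round(),((proj("scene",p)[0]-[275,115]+.5)*4-.5+[400,0]).round())
E
python3 look.py s1 4
```

```text
[ 491.87573116 -230.6301839   210.7052744 ] [-2.83607897  0.1715339  -0.02725322]
grasp [ 494.10656123 -212.69457413  152.44433294] pinaxis [ 9.92694120e-01 -1.20655015e-01  8.66972456e-04] z [ 0.03657098  0.29402639 -0.9550974 ]
-100 [251. 276.] [697. 154.]
-64 [254. 235.] [665. 139.]
64 [263.  91.] [556.  91.]
100 [265.  51.] [527.  78.][ WARN:0@4.592] global loadsave.cpp:1063 imwrite_ Unsupported depth image for selected encoder is fallbacked to CV_8U.
```

View pics/s1.png

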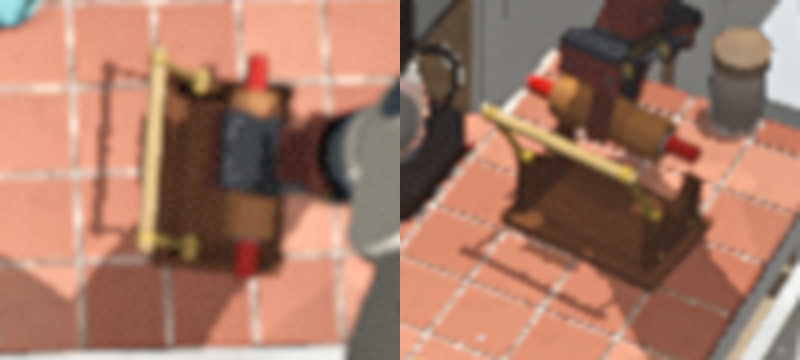

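The pin is held centred above the stand. In the top view the handles are at (258,70) and (246,258), and the knobs at (202,80) and (190,247). Next I'll measure the pin against the hinge knobs in the same images, so that calibration bias cancels.

```bash
cat > rel.py <<'E'
from h import *
from scipy.spatial.transform import Rotation as R
q=np.load("q.npy"); w=q[2]; Rw=np.array([[np.cos(w),np.sin(w)],[-np.sin(w),np.cos(w)]])
s=readout.get_obs(); r=R.from_rotvec(s["orientation"]).as_matrix(); g=s["ee_pos"]+61*r[:,2]
print("robot pin in q-frame",(Rw@(g[:2]-q[:2])).round(1),"z",g[2].round(1),"axis yaw vs q",np.arctan2(*(Rw@-r[:2,0])).round(3))
def blobs(n,box,f,z):
    r0,r1,c0,c1=box; I=np.mean([vision.get_image(n).astype(np.float32) for _ in range(6)],0)[r0:r1,c0:c1]
    I=cv2.resize(I,None,fx=4,fy=4,interpolation=cv2.INTER_CUBIC)
    nl,lab,st,ce=cv2.connectedComponentsWithStats(f(I[...,0],I[...,1],I[...,2]).astype(np.uint8))
    for i in range(1,nl):
        if st[i,4]>60:
            uv=(ce[i]+.5)/4-.5+[c0,r0]; X=onplane(n,[uv],z)[0]; print(n,st[i,4],uv.round(1),(Rw@(X[:2]-q[:2])).round(1))
red=lambda r,g,b:(r>75)&(g<.35*r)&(b<.35*r)
yel=lambda r,g,b:(r>95)&(b<.62*g)&(g>.62*r)
for n,bx in(("top",(198,262,360,395)),("scene",(128,160,300,355))):
    print("handles");blobs(n,bx,red,g[2])
for n,bx in(("top",(206,256,358,370)),("scene",(145,175,298,345))):
    print("knobs");blobs(n,bx,yel,92)
E
python3 rel.py
```

```text
robot pin in q-frame [ 3.5 -2.1] z 152.4 axis yaw vs q -0.01
handles
top 357 [379.2 207.4] [  9.2 -83.4]
top 683 [376.5 253.9] [ 7.  81.6]
handles
scene 250 [309.8 136.6] [  9.5 -81.8]
scene 335 [345.2 152.3] [ 7.1 84.5]
knobs
top 403 [363.5 209.6] [ 51.8 -79. ]
top 248 [362.  251.3] [45.5 74.8]
knobs
scene 879 [335.8 147.3] [-57.5   4.8]
scene 275 [304.4 151.4] [ 39.  -86.1]
scene 215 [330.7 158. ] [ 9.8 23.3]
scene 120 [338.3 167.2] [38.3 77.2]
```

>>> {"fn": "servo_tool", "kwargs": {
  "plan": [
    [[1,-0.02,-0.15,-0.3,0,0,0],[1,0,0,-0.4,0,0,0],[1,0,0,-0.3,0,0,0],[1,0,0,-0.2,0,0,0],[1,0,0,-0.1,0,0,0]]
  ]
}}

```text
t: 9.43
ee_pos: [489.7, -236.0, 155.3]
orientation: [-2.833, 0.173, -0.021]
ft_force: [0.6, -0.4, -2.2]
width: 45.8
grasp_force: 30.0
```

>>> {"fn": "servo_tool", "kwargs": {
  "plan": [
    [[1,0,0,-0.1,0,0,0],[1,0,0,-0.1,0,0,0],[1,0,0,0,0,0,0],[1,0,0,0,0,0,0]]
  ]
}}

```text
t: 9.77
ee_pos: [490.6, -236.3, 149.2]
orientation: [-2.835, 0.172, -0.024]
ft_force: [-0.1, -0.0, -2.0]
width: 45.5
grasp_force: 30.0
```

```bash
python3 rel.py; python3 look.py s2 4
```

```text
robot pin in q-frame [-2.2 -1.4] z 90.9 axis yaw vs q -0.009
handles
top 424 [376.4 210.2] [  3.4 -82.1]
top 604 [373.8 254.6] [ 1.1 82.3]
handles
scene 85 [310.7 145.9] [ -5.6 -85.2]
knobs
top 364 [363.3 209.9] [ 52.3 -78.1]
top 238 [362.  251.3] [45.4 74.7]
knobs
scene 511 [317.7 147.8] [-11.6 -54.1]
scene 272 [304.4 151.4] [ 39.1 -85.8]
scene 1175 [334.3 156.6] [-5.9 30.5]
scene 77 [338.5 168.1] [41.8 80.4]
[ 490.40555167 -236.27675828  149.06788729] [-2.83449356  0.17220502 -0.02375732]
grasp [ 492.50064252 -218.24119284   90.83276924] pinaxis [ 0.99267508 -0.12080275 -0.00170003] z [ 0.03434575  0.29566501 -0.95467407]
-100 [240. 278.] [695. 197.]
-64 [243. 239.] [664. 183.]
64 [251. 101.] [558. 135.]
100 [254.  62.] [529. 121.][ WARN:0@5.965] global loadsave.cpp:1063 imwrite_ Unsupported depth image for selected encoder is fallbacked to CV_8U.
```

View pics/s2.png

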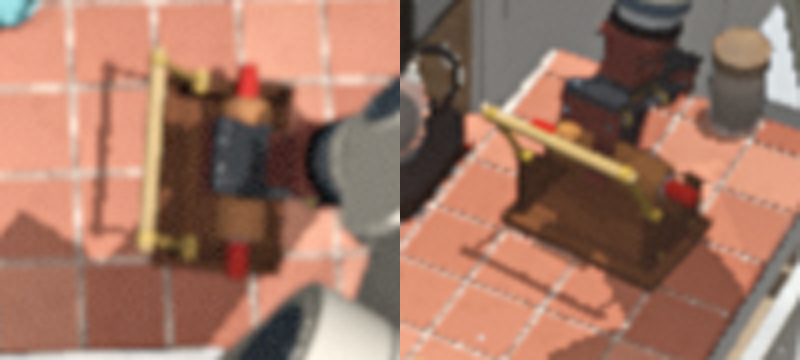

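The pin is in the notch mouths with no contact force so far: handles at top (247,80) and (237,260). I'll lower it slowly.

>>> {"fn": "servo_tool", "kwargs": {
  "plan": [
    [[1,0,0,-0.06,0,0,0],[1,0,0,-0.06,0,0,0],[1,0,0,-0.06,0,0,0],[1,0,0,0,0,0,0]]
  ]
}}

```text
t: 11.7
ee_pos: [490.1, -236.1, 141.3]
orientation: [-2.834, 0.172, -0.023]
ft_force: [0.4, 0.4, -2.4]
width: 45.4
grasp_force: 30.0
```

>>> {"fn": "servo_tool", "kwargs": {
  "plan": [
    [[1,0,0,-0.05,0,0,0],[1,0,0,-0.05,0,0,0],[1,0,0,0,0,0,0]]
  ]
}}

```text
t: 11.95
ee_pos: [490.2, -236.2, 137.4]
orientation: [-2.834, 0.172, -0.023]
ft_force: [0.3, 0.8, -2.6]
width: 45.6
grasp_force: 30.0
```

>>> {"fn": "servo_tool", "kwargs": {
  "plan": [
    [[1,0,0,-0.04,0,0,0],[1,0,0,-0.04,0,0,0],[1,0,0,0,0,0,0]]
  ]
}}

```text
t: 12.2
ee_pos: [490.3, -236.2, 134.4]
orientation: [-2.834, 0.172, -0.023]
ft_force: [-0.5, 0.2, -2.3]
width: 45.8
grasp_force: 30.0
```

>>> {"fn": "servo_tool", "kwargs": {
  "plan": [
    [[1,0,0,-0.03,0,0,0],[1,0,0,0,0,0,0]]
  ]
}}

```text
t: 12.37
ee_pos: [490.4, -236.3, 133.3]
orientation: [-2.834, 0.172, -0.024]
ft_force: [-0.6, 1.1, -2.4]
width: 45.8
grasp_force: 30.0
```

>>> {"fn": "servo_tool", "kwargs": {
  "plan": [
    [[1,0,0,-0.04,0,0,0],[1,0,0,0,0,0,0]]
  ]
}}

```text
t: 12.53
ee_pos: [490.5, -236.4, 131.9]
orientation: [-2.835, 0.172, -0.024]
ft_force: [-0.1, -0.2, -2.3]
width: 45.7
grasp_force: 30.0
```

>>> {"fn": "servo_tool", "kwargs": {
  "plan": [
    [[1,0,0,-0.03,0,0,0],[1,0,0,0,0,0,0]]
  ]
}}

```text
t: 12.7
ee_pos: [490.6, -236.5, 131.7]
orientation: [-2.834, 0.172, -0.024]
ft_force: [-2.0, -0.4, 9.0]
width: 46.1
grasp_force: 30.0
```

Contact at TCP z 131.7 puts the pin centre at about 72 mm, which is home, with almost no side force. Now I'll release it gently.

>>> {"fn": "servo_tool", "kwargs": {
  "plan": [
    [[0,0,0,0,0,0,0],[-0.1,0,0,0,0,0,0],[-0.3,0,0,0,0,0,0],[-0.6,0,0,0,0,0,0],[-1,0,0,0,0,0,0]]
  ]
}}

```text
t: 13.12
ee_pos: [490.4, -236.3, 130.6]
orientation: [-2.835, 0.172, -0.024]
ft_force: [-0.1, 0.4, -0.0]
width: 65.3
grasp_force: 0.0
```

>>> {"fn": "servo_tool", "kwargs": {
  "plan": [
    [[-1,0,0,0,0,0,0],[-1,0,0,0,0,0,0],[-1,-0.01,-0.08,0.25,0,0,0],[-1,-0.01,-0.09,0.3,0,0,0],[-1,-0.02,-0.15,0.5,0,0,0]]
  ]
}}

```text
t: 13.53
ee_pos: [488.2, -248.8, 172.8]
orientation: [-2.833, 0.172, -0.02]
ft_force: [0.9, 0.3, -0.8]
width: 87.9
grasp_force: 0.0
```

>>> {"fn": "servo_tool", "kwargs": {
  "plan": [
    [[-1,-0.02,-0.24,0.8,0,0,0],[-1,-0.02,-0.24,0.8,0,0,0],[-1,0,0,0.9,0,0,0],[-1,0,0,0.9,0,0,0],[1,0,0,0.5,0,0,0]]
  ]
}}

```text
t: 13.95
ee_pos: [487.8, -269.4, 334.2]
orientation: [-2.838, 0.172, -0.031]
ft_force: [1.7, -0.0, 0.3]
width: 83.8
grasp_force: 0.0
```

```bash
python3 look.py s3 4
```

```text
[ 486.650121   -267.99125595  327.36793284] [-2.83318752  0.1726868  -0.02052345]
grasp [ 488.61808215 -249.87216488  269.15431186] pinaxis [ 0.99266425 -0.12083571 -0.00405246] z [ 0.03226166  0.29703428 -0.95432166]
-100 [335. 281.] [729.  39.]
-64 [337. 236.] [696.  25.]
64 [346.  79.] [583. -21.]
100 [348.  35.] [552. -34.][ WARN:0@5.149] global loadsave.cpp:1063 imwrite_ Unsupported depth image for selected encoder is fallbacked to CV_8U.
```

View pics/s3.png

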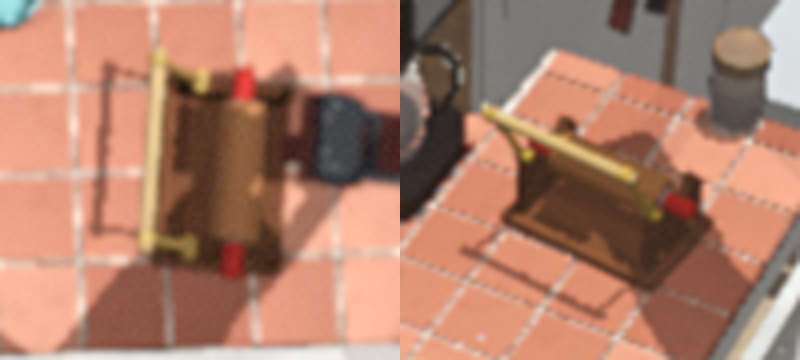

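The pin lies home: handles at top (243,85) and (232,260), both in the notches, and the gripper is clear. Next is the keeper. I'll level the tool with the fingers shut, go over and behind the bar, then lower.

>>> {"fn": "servo_tool", "kwargs": {
  "plan": [
    [[1,0.1,0.8,0,-0.86,0.1,0],[1,0.1,0.8,0,-0.86,0.1,0],[1,0.1,0.9,0,-0.86,0.1,0],[1,0.1,0.9,0,-0.86,0.1,0],[1,0.1,0.9,0,0,0,0]]
  ]
}}

```text
t: 14.77
ee_pos: [506.7, -94.0, 327.8]
orientation: [3.132, -0.189, -0.002]
ft_force: [0.9, 0.6, 0.3]
width: 19.7
grasp_force: 0.0
```

>>> {"fn": "servo_tool", "kwargs": {
  "plan": [
    [[1,0.1,0.7,0,0,0,0],[1,0,0,0,0,0,0],[1,0,0,0,0,0,0]]
  ]
}}

```text
t: 15.02
ee_pos: [511.0, -66.8, 327.8]
orientation: [-3.136, 0.185, 0.003]
ft_force: [0.5, -0.5, -0.7]
width: 1.6
grasp_force: 0.0
```

```bash
cat > bar.py <<'E'
from h import *
from scipy.spatial.transform import Rotation as R
S=np.array([492.6,-218.3]); w=1.452
q=np.array([S[0],S[1],w]); Rw=np.array([[np.cos(w),np.sin(w)],[-np.sin(w),np.cos(w)]])
s=readout.get_obs(); r=R.from_rotvec(s["orientation"]).as_matrix(); t=s["ee_pos"]+80*r[:,2]
print("tip stand",(Rw@(t[:2]-S)).round(1),"z",t[2].round(1),"tool z",r[:,2].round(3),"F",s["ft_force"].round(1))
# keeper angle: pale-yellow bar pixels, matched against projected bar for each angle
a=np.linspace(0,2.5,251); ys=np.linspace(-80,80,81)
for n in P:
    I=np.mean([vision.get_image(n).astype(np.float32) for _ in range(4)],0); Rr,G,B=I[...,0],I[...,1],I[...,2]
    m=cv2.GaussianBlur(((Rr>100)&(G>.72*Rr)&(B<.75*G)).astype(np.float32),(0,0),1.0)
    sc=[]
    for k in a:
        uv=proj(n,stand(q,[bar(k,y) for y in ys])).astype(np.float32)+np.float32([-1.3 if n=="top" else 0,0])
        sc.append(cv2.remap(m,uv[None,:,0],uv[None,:,1],1).mean())
    sc=np.array(sc); i=np.argsort(-sc)[:5]; print(n,"keeper",a[i].round(2),sc[i].round(2))
E
python3 bar.py
```

```text
tip stand [152.6  -0.2] z 247.8 tool z [-0.002  0.    -1.   ] F [ 0.5 -0.5 -0.7]
scene keeper [2.13 2.14 2.12 2.15 2.11] [0.88 0.88 0.87 0.85 0.83]
top keeper [2.1  2.09 2.11 2.08 2.12] [0.24 0.24 0.23 0.23 0.22]
```

>>> {"fn": "servo_tool", "kwargs": {
  "plan": [
    [[1,0,0,-0.7,0,0,0],[1,0,0,-0.7,0,0,0],[1,0,0,-0.67,0,0,0],[1,-0.05,-0.45,0,0,0,0],[1,-0.03,-0.25,0,0,0,0]]
  ]
}}

```text
t: 15.83
ee_pos: [507.1, -97.1, 244.3]
orientation: [-3.135, 0.19, 0.005]
ft_force: [0.3, 0.3, 0.6]
width: 0.6
grasp_force: 0.0
```

>>> {"fn": "servo_tool", "kwargs": {
  "plan": [
    [[1,-0.03,-0.3,0,0,0,0],[1,-0.04,-0.3,0,0,0,0],[1,-0.04,-0.3,0,0,0,0],[1,-0.04,-0.3,0,0,0,0],[1,-0.03,-0.3,0,0,0,0]]
  ]
}}

```text
t: 16.25
ee_pos: [500.8, -157.7, 246.5]
orientation: [3.135, -0.191, 0.002]
ft_force: [0.6, 0.8, 1.2]
width: 0.2
grasp_force: 0.5
```

```bash
python3 bar.py
```

```text
tip stand [61.1 -1.1] z 166.5 tool z [ 0.001 -0.001 -1.   ] F [0.6 0.8 1.2]
scene keeper [0.04 0.05 0.03 0.06 0.02] [0.37 0.37 0.37 0.36 0.35]
top keeper [1.78 1.77 1.79 1.8  1.76] [0.01 0.01 0.01 0.01 0.01]
```

>>> {"fn": "servo_tool", "kwargs": {
  "plan": [
    [[1,-0.03,-0.3,0,0,0,0],[1,-0.04,-0.3,0,0,0,0],[1,-0.04,-0.3,0,0,0,0],[1,-0.04,-0.3,0,0,0,0],[1,-0.03,-0.3,0,0,0,0]]
  ]
}}

```text
t: 17.07
ee_pos: [493.2, -217.8, 245.8]
orientation: [-3.136, 0.191, 0.0]
ft_force: [-0.3, 1.3, -1.1]
width: 0.9
grasp_force: 0.5
```

```bash
python3 bar.py
```

```text
tip stand [ 0.6 -0.6] z 165.8 tool z [-0.  0. -1.] F [-0.3  1.3 -1.1]
scene keeper [0.63 0.62 0.61 0.64 0.65] [0.42 0.42 0.42 0.42 0.42]
top keeper [1.77 1.76 1.78 1.75 1.79] [0.13 0.13 0.13 0.12 0.12]
```

>>> {"fn": "servo_tool", "kwargs": {
  "plan": [
    [[1,0.01,0.12,0,0,0,0],[1,0,0,0.8,0,0,0],[1,0,0,0.5,0,0,0],[1,0,0,0,0,0,0]]
  ]
}}

```text
t: 17.8
ee_pos: [495.9, -211.6, 301.7]
orientation: [3.134, -0.189, 0.01]
ft_force: [1.5, -0.5, -0.0]
width: 0.6
grasp_force: 0.0
```

```bash
python3 bar.py
```

```text
tip stand [ 6.9 -3. ] z 221.7 tool z [ 0.006 -0.003 -1.   ] F [ 1.5 -0.5 -0. ]
scene keeper [0.99 1.   0.98 1.01 0.97] [0.75 0.75 0.75 0.75 0.75]
top keeper [1.77 1.78 1.76 1.79 1.75] [0.13 0.13 0.13 0.12 0.12]
```

>>> {"fn": "servo_tool", "kwargs": {
  "plan": [
    [[1,-0.03,-0.72,0,0,0,0],[1,0,0,-0.55,0,0,0],[1,-0.01,-0.08,-0.2,0,0,0],[1,-0.02,-0.17,-0.27,0,0,0],[1,-0.02,-0.2,-0.2,0,0,0]]
  ]
}}

```text
t: 18.62
ee_pos: [490.8, -261.0, 250.1]
orientation: [3.13, -0.187, 0.001]
ft_force: [-7.7, -11.5, 12.0]
width: 0.5
grasp_force: 7.1
```

```bash
python3 bar.py
```

```text
tip stand [-43.1  -3.4] z 170.1 tool z [ 0.    -0.006 -1.   ] F [ -7.7 -11.5  12. ]
scene keeper [0.64 0.63 0.65 0.62 0.66] [0.69 0.69 0.69 0.69 0.69]
top keeper [0.68 0.67 0.69 0.66 0.7 ] [0.42 0.42 0.42 0.42 0.41]
```

>>> {"fn": "servo_tool", "kwargs": {
  "plan": [
    [[1,0,0,0,0,0,0]]
  ]
}}

```text
t: 19.1
ee_pos: [491.1, -259.2, 249.5]
orientation: [3.134, -0.19, 0.001]
ft_force: [-1.8, -4.0, 4.3]
width: 0.2
grasp_force: 2.5
```

>>> {"fn": "servo_tool", "kwargs": {
  "plan": [
    [[1,-0.01,-0.1,-0.2,0,0,0],[1,-0.01,-0.1,-0.2,0,0,0],[1,-0.01,-0.09,-0.2,0,0,0],[1,-0.01,-0.07,-0.2,0,0,0],[1,-0.01,-0.05,-0.2,0,0,0]]
  ]
}}

```text
t: 19.52
ee_pos: [488.4, -274.7, 207.6]
orientation: [-3.135, 0.191, 0.002]
ft_force: [0.4, -0.9, 0.4]
width: 0.3
grasp_force: 0.1
```

```bash
python3 bar.py
```

```text
tip stand [-56.5  -2.4] z 127.6 tool z [-0.001  0.001 -1.   ] F [ 0.4 -0.9  0.4]
scene keeper [0.23 0.24 0.22 0.25 0.21] [0.63 0.62 0.62 0.62 0.61]
top keeper [0.32 0.31 0.33 0.34 0.35] [0.35 0.35 0.35 0.35 0.35]
```

>>> {"fn": "servo_tool", "kwargs": {
  "plan": [
    [[1,-0.01,-0.06,-0.2,0,0,0],[1,-0.01,-0.05,-0.2,0,0,0],[1,0,-0.03,-0.15,0,0,0],[1,0,0,-0.1,0,0,0],[1,0,0,0,0,0,0]]
  ]
}}

```text
t: 20.33
ee_pos: [487.4, -280.1, 181.7]
orientation: [-3.135, 0.191, 0.003]
ft_force: [-0.3, -0.4, 0.7]
width: 0.3
grasp_force: 0.0
```

>>> {"fn": "servo_tool", "kwargs": {
  "plan": [
    [[1,0,0,-0.06,0,0,0],[1,0,0,0,0,0,0]]
  ]
}}

```text
t: 20.5
ee_pos: [487.9, -280.2, 180.2]
orientation: [-3.135, 0.191, 0.001]
ft_force: [-0.6, 0.1, -0.3]
width: 0.3
grasp_force: 0.0
```

```bash
python3 bar.py
```

```text
tip stand [-62.   -2.6] z 100.2 tool z [-0.  0. -1.] F [-0.6  0.1 -0.3]
scene keeper [0.   0.01 0.02 0.03 0.04] [0.62 0.61 0.59 0.56 0.53]
top keeper [0.04 0.03 0.05 0.53 0.54] [0.39 0.39 0.39 0.39 0.39]
```

>>> {"fn": "servo_tool", "kwargs": {
  "plan": [
    [[1,0,0,-0.06,0,0,0],[1,0,0,0,0,0,0]]
  ]
}}

```text
t: 21.07
ee_pos: [488.3, -280.5, 178.6]
orientation: [3.135, -0.19, 0.001]
ft_force: [-0.0, 0.7, 4.0]
width: 0.5
grasp_force: 2.2
```

>>> {"fn": "servo_tool", "kwargs": {
  "plan": [
    [[1,0,0,-0.04,0,0,0],[1,0,0,0,0,0,0]]
  ]
}}

```text
t: 21.23
ee_pos: [488.5, -280.5, 178.2]
orientation: [3.135, -0.19, 0.002]
ft_force: [-3.1, 2.5, 15.5]
width: 0.4
grasp_force: 7.8
```

Firm resistance (15 N) at bar height z ≈ 92 means the keeper is fully down. I'll back straight up and check.

>>> {"fn": "servo_tool", "kwargs": {
  "plan": [
    [[1,0,0,0.3,0,0,0],[1,0,0,0.7,0,0,0],[1,0,0,0.9,0,0,0],[1,0,-0.4,0.9,0,0,0],[1,0,-0.8,0.6,0,0,0]]
  ]
}}

```text
t: 21.65
ee_pos: [488.5, -326.8, 316.2]
orientation: [3.136, -0.186, 0.003]
ft_force: [0.9, -0.4, 0.0]
width: 0.4
grasp_force: 0.0
```

>>> {"fn": "servo_tool", "kwargs": {
  "plan": [
    [[1,0,-0.9,0,0,0,0],[1,0,-0.9,0,0,0,0],[1,0,-0.5,0,0,0,0],[1,0,0,0,0,0,0],[1,0,0,0,0,0,0]]
  ]
}}

```text
t: 22.07
ee_pos: [487.5, -420.8, 312.4]
orientation: [-3.135, 0.193, 0.001]
ft_force: [0.6, 0.6, -1.3]
width: 0.5
grasp_force: 0.0
```

```bash
python3 bar.py
python3 - <<'E'
from h import *
# pin seat check: red handle centroids at z=72 relative to the robot-frame seat
w=1.452;S=np.array([492.6,-218.3]);Rw=np.array([[np.cos(w),np.sin(w)],[-np.sin(w),np.cos(w)]])
I=np.mean([vision.get_image("top").astype(np.float32) for _ in range(6)],0)[200:262,360:390]
I=cv2.resize(I,None,fx=4,fy=4,interpolation=cv2.INTER_CUBIC);r,g,b=I[...,0],I[...,1],I[...,2]
n,l,st,ce=cv2.connectedComponentsWithStats(((r>75)&(g<.35*r)&(b<.35*r)).astype(np.uint8))
for i in range(1,n):
    if st[i,4]>60: print(st[i,4],(Rw@(onplane("top",[(ce[i]+.5)/4-.5+[360,200]],72)[0][:2]-S)).round(1))
E
```

```text
tip stand [-201.7  -18.9] z 232.4 tool z [-0.     0.001 -1.   ] F [ 0.6  0.6 -1.3]
scene keeper [0.   0.01 0.02 0.03 0.04] [0.84 0.82 0.8  0.76 0.71]
top keeper [0.04 0.03 0.05 0.02 0.06] [0.82 0.82 0.82 0.82 0.81]
301 [ 3.8 89.9]
```

Run:
```python
from h import *
w=1.452;S=np.array([492.6,-218.3]);Rw=np.array([[np.cos(w),np.sin(w)],[-np.sin(w),np.cos(w)]])
for n,(r0,r1,c0,c1) in(("top",(200,262,360,390)),("scene",(135,175,300,355))):
    I=np.mean([vision.get_image(n).astype(np.float32) for _ in range(6)],0)[r0:r1,c0:c1]
    I=cv2.resize(I,None,fx=4,fy=4,interpolation=cv2.INTER_CUBIC);r,g,b=I[...,0],I[...,1],I[...,2]
    k,l,st,ce=cv2.connectedComponentsWithStats(((r>60)&(g<.5*r)&(b<.45*r)&(r-g>45)).astype(np.uint8))
    for i in range(1,k):
        if st[i,4]>25: print(n,st[i,4],(Rw@(onplane(n,[(ce[i]+.5)/4-.5+[c0,r0]],72)[0][:2]-S)).round(1))
```

```text
top 139 [  3.6 -92.5]
top 191 [  3.3 -70.9]
top 511 [ 3.4 90.8]
scene 26 [ -3.5 -97.5]
scene 217 [  1.4 -75. ]
scene 511 [ 0.9 88.3]
```

Both handles lie in line in the notches (x equal to within 0.3 mm from end to end) and the keeper is down, so I'm handing in.

```bash
python3 -c "
from workcell import close_job
print(close_job())"
```

```text
the job is handed in; nothing more can be done
None
```

I handed the job in at about 24 s of the 64 s allowed: the rolling pin rests in both notches, released, and the keeper is pressed fully down (camera reading 0.00–0.04 rad); no verdict came back, and I did not re-measure the mug, jug, jar and glass, though the arm never went near them.

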